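Fit the missing stop post to the bottle rack

ROBOT

A 7-joint arm with a two-finger parallel gripper is mounted at the origin on the work surface. World frame = base frame: x ahead of the robot, y to its left, z up, the work surface at z = 0. Lengths are in m, angles in rad, forces in N, time in s.
With the tool pointing down it reaches from about 0.35 to 0.9 m from the base axis. Payload 19.9 kg.
Tool frame: the origin (TCP) lies between the finger pads; the fingertips stand 19 mm ahead of it and the grasp point (between the pads) is the TCP; z points along the fingers, y is the line along which they close (so a half turn about z gives the same grasp; the last joint's range is limited). The gripper opens to 85 mm and grips with 20 to 120 N. Pads are 22 mm wide; open, the fingers measure 114 mm over their backs; the gripper's body (76 mm by 85 mm) begins 54 mm behind the grasp point. The pads swing forward as they close: fully open they stand 13 mm farther back than shut.
Start: joints at [-1.145, 0.417, -0.01, 1.614, 0.005, 1.111, -0.053], TCP at [0.281, 0.558, 0.25] pointing down, gripper open.
Joint ranges: [-2.81, 2.81], [-0.39, 2.02], [-1.27, 1.25], [0.06, 2.57], [-1.19, 4.33], [0.19, 2], [-2.82, 2.82]. Speed limits (rad/s): [1.89, 1.89, 2.39, 2.39, 3.01, 3.01, 3.01].

INTERFACE

Orientations are given as a unit quaternion [w, x, y, z].
In Python, from bench import r, viewer gives the robot as it stands. The module is installed in compiled form; this text tells all that it offers.
- The arm moves only by the tool play_rows, never from a script. Its arguments are lists of equal length, an entry for each row: "xyz": the shift along the tool's x, y, z in m, a list of three; "roll": the turn about the tool's z in rad; "grip": the closure in counts, from 0 (fully open) to 255 (shut). A call has 1 to 20 rows; each row shifts and turns the commanded pose from where the row before left it, along the tool's axes as they then stand; what a row does not reach is not made up. A row lasts 1/12 s, in which the tool goes at most 41.7 mm and 7.16 degrees, less where a joint would pass 70% of its speed; a pose out of reach is approached as far as the arm can. A call with a gripper value outside its range is refused whole. The fingers move at their own pace and stop on an object; "newtons" is the grip in N (left out, the last holds). Time passes only in rows, so rows that do not move let the fingers close. It gives the time, the measured TCP pose, the force, the opening and the grip force at its end, in the units of the state.
- r.observe(): the state, without advancing time (a new reading comes with each control period).
- viewer.camera(name): name is "scene" or "top" or "wrist"; returns a dict with "color" (420x560x3 uint8, red, green, blue), "depth" (420x560 float32, m along the optical axis (not along the pixel's ray), 0 where there is no reading), "intrinsics" (3x3 intrinsics, pixels), "distortion" ([k1, k2, p1, p2, k3] as OpenCV has them; the pictures are not rectified), "origin" and "rotation" of the camera in the world. Camera axes: x right, y down, z forward; pixel columns grow to the right and rows downward; lengths in m; the calibration is good to about 2 mm. A picture is of the moment at which its call begins.
- r.hand_in(): hands the job in; it is judged then, once.
Trained networks look in a picture, given as the dict that the camera call returned (one of the last four; its "shot" number tells which), for a name from the list of things; names that differ only in an ending like _2 or _b are one class to them, and where a whole thing is asked for, a point or a joint stands for the part that bears it (a point fixed in the world has none). Each returns a list of dicts, best first, with "score" (0 to 1); they miss things now and then, are a little off and sometimes report something else, mostly with a low value. They report only what shows in the picture. A call takes as long as a camera call. They do not tell look-alikes from the thing itself.
- viewer.recognise(query, picture): "bbox" ([left, top, right, bottom] in pixels, round what is visible of it).
- viewer.cut_out(query, picture): "pixels" (420x560 bool, what is visible of it) and "bbox" ([left, top, right, bottom] in pixels, round what is visible of it).
- viewer.pinpoint(query, picture): "position" ([row, column] in pixels: a listed point, or the origin of a listed thing).
The state is a dict: "t": time; "joints": joint angles; "qvel": joint speeds; "tau": joint torques, N m; "ee_pos": TCP position; "tool_rot": TCP orientation; "wrist_force": force on the tool from outside, world axes, zero at the start; "moment": the same for the moment, N m; "opening": finger opening in m; "gripper_force": force on a finger pad.
Only numpy, scipy, OpenCV 4.12 (cv2) and the standard library are available. Lean on these libraries where they do the work, as an engineer would, in place of code of your own. Each camera call takes 0.05 s, during which the arm holds its last target. There are 200 camera calls.

TASK

One of the two stop posts at the front of the oil-bottle rack is missing. Take the loose orange post out of its wooden stand, put its steel foot down through the rack's empty opening, feel about with the foot for the blind hole hidden inside, and push the post fully home so that it stands upright by itself; let go of it. Leave the oil bottles, the yellow carton and the red tin undisturbed.

Things in the scene. Friction and masses are not known exactly. Their poses are not given: they have to be found in the camera images.
- post_mid (a point): Loose stop post, 130 mm long, about 0.2 kg, upright in its stand at the start; the point is its centre, half-way up (65 mm above the foot's end), z up along it. Lower part: round steel foot, 14 mm diameter, 75 mm long, its end bevelled 2 mm. Top: orange square grip 24 x 24 mm, 55 mm tall, faces square to this point's x and y axes.
- stand: Fixed wooden block 80 x 80 x 42 mm on the table, origin at the centre of its underside, z up. In its centre a loose-fitting 18 mm hole, 30 mm deep, in which the loose post stands: the foot's end is 12 mm above the table.
- rack: Fixed grey steel rack: hollow deck 260 (x) x 300 (y) mm, top 70 mm above the table; origin at the centre of its underside, front towards -x. Two oil bottles stand on the rear half, inside a wire rail 45 mm high. The top sheet is 5 mm thick with two round 42 mm openings near the front edge. Under them, inside, lies a flat black block, its top 34 mm below the deck's top.
- opening_left (a point): Centre of one 42 mm opening, at the height of the deck's top (70 mm above the table), on the rack's +y side. Empty, or with the fitted post in it. Through the empty opening the foot meets the black block (top 36 mm above the table, wider than the opening). In it is the hidden blind hole: 16 mm diameter, 30 mm deep, bottom 6 mm above the table.
- opening_right (a point): Centre of the other 42 mm opening, same height, on the rack's -y side, 140 mm from the first. Empty, or with the fitted post. The hidden hole's centre is anywhere up to 7 mm in x and 7 mm in y (10 mm in all) from the empty opening's centre and no pose of it is given. Post centre above the table: 101 mm with its foot on the block, 71 mm when fully home in the hole.
- fitted_post: The other stop post, the same orange and steel, already fixed in the other opening (which one varies); the origin is on its axis at table height, up to 10 mm off that opening's centre; its top is 136 mm above the table.
- bottle_a_mid (a point): Yellow oil bottle, 66 mm in diameter, 210 mm tall, loose on the rack; the point is its centre, half-way up, z up. Leave it alone.
- bottle_b_mid (a point): The other yellow oil bottle, the same size, loose on the rack; its centre, half-way up, z up. Leave it alone.
- carton_mid (a point): Yellow and red carton, 60 x 90 x 130 mm (x, y, z), loose on the table; its centre, half-way up. Leave it alone.
- tin_mid (a point): Red tin, 72 mm in diameter, 100 mm tall, loose on the table; its centre, half-way up. Leave it alone.
Not all that is in view belongs to the job. There is more than one size of the part that bears post_mid; the job needs the smallest.

How it is judged:
By the outcome, as a careful person would: the job done as asked, in the order asked, and still so for the second after the job is handed in, with the robot touching nothing.
It also fails if it takes over 61 s, if anything falls off the work surface, if the arm or the gripper's body presses on something with over 40 N, if the wrist force passes 120 N, or if a joint passes its speed limit or range.

## Working session

There is one attempt and no reset: what is moved stays moved. The work goes in short steps, Python scripts to look and compute and a tool call to move; the robot and the scene stay as the last step left them, time stands still between calls to the robot, and variables do not carry over. Pictures are saved under pics/ and viewed, at most 10 in all, crops included, and the job is handed in when it is done.

Besides the shell and the picture viewer there is one more tool, called in YAML: its name, and indented under it one key for each argument. play_rows: Moves the arm, as the interface text tells. Its arguments: {"type":"object","properties":{"xyz":{"type":"array","items":{"type":"array","items":{"type":"number"}}},"roll":{"type":"array","items":{"type":"number"}},"grip":{"type":"array","items":{"type":"number"}},"newtons":{"type":"number"}},"required":["xyz","roll","grip"]}

```bash
mkdir -p pics
cat > h.py <<'E'
import numpy as np, cv2
from bench import r, viewer
def ray(p,rc):
    row,col=rc
    u=cv2.undistortPoints(np.array([[[col,row]]],float),np.array(p["intrinsics"],float),np.array(p["distortion"],float))[0,0]
    return np.array([u[0],u[1],1.])
def atz(p,rc,z):
    d=np.array(p["rotation"])@ray(p,rc);o=np.array(p["origin"])
    return o+d*(z-o[2])/d[2]
def atdepth(p,rc):
    d=p["depth"][int(round(rc[0])),int(round(rc[1]))]
    return np.array(p["rotation"])@(ray(p,rc)*d)+np.array(p["origin"])
def save(p,n): cv2.imwrite("pics/"+n,cv2.cvtColor(p["color"],cv2.COLOR_RGB2BGR))
E
cat > a.py <<'E'
from h import *
s=r.observe(); print(s["t"],np.round(s["ee_pos"],3),np.round(s["tool_rot"],3),np.round(s["wrist_force"],1))
Z=dict(post_mid=.077,stand=0,rack=0,opening_left=.07,opening_right=.07,fitted_post=0,bottle_a_mid=.175,carton_mid=.065,tin_mid=.05)
for c in ["scene","top"]:
    p=viewer.camera(c); save(p,c+"1.png"); print(c,np.round(p["origin"],3))
    for n,z in Z.items():
        for d in viewer.pinpoint(n,p)[:4]:
            rc=d["position"]; print(n,round(d["score"],2),np.round(rc),np.round(atz(p,rc,z),3))
E
python3 a.py
```

```text
0.0 [0.281 0.558 0.25 ] [-0.     0.231  0.973 -0.001] [ 0.1 -0.8 -0.2]
scene [0.731 0.513 0.973]Traceback (most recent call last):
  File "a.py", line 8, in <module>
    rc=d["position"]; print(n,round(d["score"],2),np.round(rc),np.round(atz(p,rc,z),3))
                                                                        ~~~^^^^^^^^
  File "h.py", line 8, in atz
    d=np.array(p["rotation"])@ray(p,rc);o=np.array(p["origin"])
      ~~~~~~~~~~~~~~~~~~~~~~~^~~~~~~~~~
ValueError: matmul: Input operand 1 has a mismatch in its core dimension 0, with gufunc signature (n?,k),(k,m?)->(n?,m?) (size 3 is different from 4)
```

```bash
sed -i 's/np.array(p\["rotation"\])@/R(p)@/' h.py
cat >> h.py <<'E'
from scipy.spatial.transform import Rotation
def R(p):
    w,x,y,z=p["rotation"]; return Rotation.from_quat([x,y,z,w]).as_matrix()
E
python3 a.py
```

```text
0.1 [0.281 0.558 0.25 ] [-0.     0.231  0.973 -0.001] [ 0.6  0.2 -0.2]
scene [0.731 0.513 0.973]
post_mid 0.92 [139. 270.] [ 0.354 -0.25   0.077]
post_mid 0.68 [155. 204.] [ 0.542 -0.282  0.077]
post_mid 0.66 [284. 411.] [0.27  0.295 0.077]
post_mid 0.55 [140. 235.] [ 0.444 -0.293  0.077]
stand 0.64 [156. 238.] [ 0.438 -0.299  0.   ]
rack 0.7 [299. 240.] [0.62  0.116 0.   ]
opening_left 0.67 [284. 290.] [0.513 0.165 0.07 ]
opening_right 0.78 [246. 251.] [0.548 0.034 0.07 ]
opening_right 0.52 [168. 158.] [ 0.671 -0.301  0.07 ]
opening_right 0.28 [141. 234.] [ 0.444 -0.296  0.07 ]
fitted_post 0.77 [298. 289.] [0.515 0.168 0.   ]
bottle_a_mid 0.56 [306. 231.] [0.662 0.192 0.175]
bottle_a_mid 0.51 [294. 237.] [0.641 0.177 0.175]
carton_mid 0.83 [168. 160.] [ 0.666 -0.303  0.065]
tin_mid 0.73 [307. 231.] [0.652 0.146 0.05 ]
tin_mid 0.68 [285. 415.] [0.25  0.294 0.05 ]
top [ 3.340e-01 -1.000e-03  1.023e+00]
post_mid 0.98 [180. 395.] [ 0.546 -0.28   0.077]
post_mid 0.93 [264. 380.] [ 0.35  -0.231  0.077]
post_mid 0.46 [224. 405.] [ 0.441 -0.294  0.077]
stand 0.83 [224. 401.] [ 0.451 -0.309  0.   ]
stand 0.3 [196. 208.] [0.536 0.177 0.   ]
rack 0.92 [163. 233.] [0.622 0.11  0.   ]
opening_left 0.55 [196. 206.] [0.522 0.168 0.07 ]
opening_right 0.83 [187. 266.] [0.54  0.025 0.07 ]
fitted_post 0.74 [205. 212.] [0.512 0.165 0.   ]
bottle_a_mid 0.93 [126. 184.] [0.66  0.197 0.175]
carton_mid 0.64 [134. 403.] [ 0.663 -0.31   0.065]
carton_mid 0.17 [108. 246.] [0.744 0.069 0.065]
tin_mid 0.96 [314. 155.] [0.252 0.291 0.05 ]
```

View pics/scene1.png

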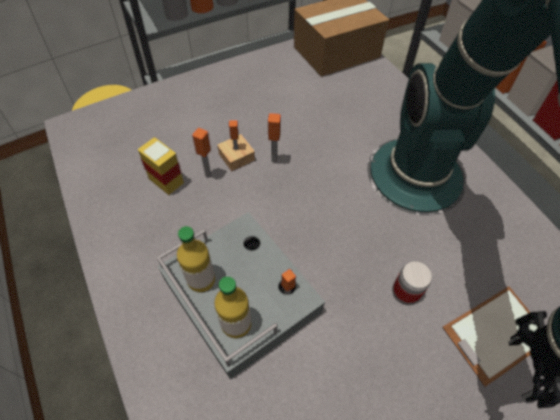

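View pics/top1.png

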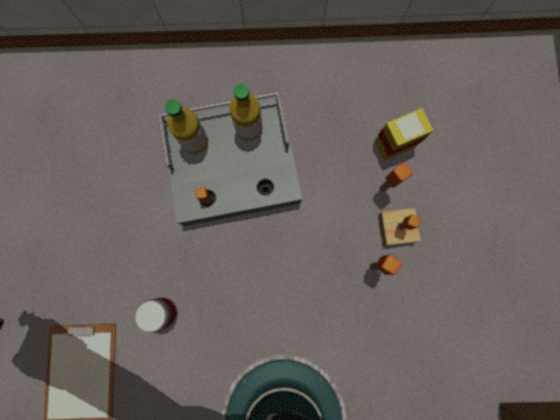

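play_rows:
  xyz:
    - [-0.0255,-0.0238,-0.0036]
    - [-0.0255,-0.0238,-0.0036]
    - [-0.0255,-0.0238,-0.0036]
    - [-0.0255,-0.0238,-0.0036]
    - [-0.0255,-0.0238,-0.0036]
    - [-0.0255,-0.0238,-0.0036]
    - [-0.0255,-0.0238,-0.0036]
    - [-0.0255,-0.0238,-0.0036]
    - [-0.0255,-0.0238,-0.0036]
    - [-0.0255,-0.0238,-0.0036]
    - [-0.0255,-0.0238,-0.0036]
    - [-0.0255,-0.0238,-0.0036]
    - [-0.0255,-0.0238,-0.0036]
    - [-0.0255,-0.0238,-0.0036]
    - [-0.015,-0.032,0]
    - [-0.015,-0.032,0]
    - [-0.015,-0.032,0]
    - [-0.015,-0.032,0]
    - [-0.015,-0.032,0]
    - [-0.015,-0.032,0]
  roll: [0,0,0,0,0,0,0,0,0,0,0,0,0,0,0,0,0,0,0,0]
  grip: [0,0,0,0,0,0,0,0,0,0,0,0,0,0,0,0,0,0,0,0]

```text
t: 2.77
ee_pos: [0.4437, -0.1138, 0.301]
tool_rot: [0.0, 0.231, 0.973, 0.0]
wrist_force: [1.5, 0.2, 0.7]
opening: 0.0852
gripper_force: 0.0
```

play_rows:
  xyz:
    - [-0.015,-0.032,0]
    - [-0.015,-0.032,0]
    - [-0.015,-0.032,0]
    - [-0.015,-0.032,0]
    - [0,0,0]
    - [0,0,0]
  roll: [0,0,0,0,0,0]
  grip: [0,0,0,0,0,0]

```text
t: 3.27
ee_pos: [0.4395, -0.2551, 0.3006]
tool_rot: [-0.0, 0.233, 0.972, -0.0]
wrist_force: [-1.1, -0.5, -0.2]
opening: 0.0854
gripper_force: 0.0
```

```bash
cat > b.py <<'E'
import sys
from h import *
s=r.observe(); print(s["t"],np.round(s["ee_pos"],4),np.round(s["tool_rot"],3),np.round(s["wrist_force"],1),np.round(s["joints"],2))
p=viewer.camera("wrist"); save(p,sys.argv[1]+".png"); np.savez("pics/"+sys.argv[1],depth=p["depth"])
print(np.round(p["origin"],3),np.round(R(p),2).tolist())
Z=dict(post_mid=.077,stand=0,opening_left=.07,opening_right=.07,fitted_post=0)
for n,z in Z.items():
    for d in viewer.pinpoint(n,p)[:4]:
        rc=d["position"]; print(n,round(d["score"],2),np.round(rc),np.round(atz(p,rc,z),3))
E
python3 b.py w1
```

```text
3.2667 [ 0.4395 -0.2551  0.3006] [-0.     0.233  0.972 -0.   ] [-1.1 -0.5 -0.2] [-0.11  0.18  0.66  1.86 -0.12  1.14  1.69]
[ 0.378 -0.223  0.425] [[0.45, 0.86, 0.25], [0.89, -0.43, -0.13], [0.0, 0.28, -0.96]]
post_mid 0.83 [273. 310.] [ 0.548 -0.274  0.077]
post_mid 0.62 [196. 247.] [ 0.444 -0.294  0.077]
stand 0.6 [183. 251.] [ 0.446 -0.297  0.   ]
fitted_post 0.44 [183. 253.] [ 0.447 -0.295  0.   ]
```

View pics/w1.png

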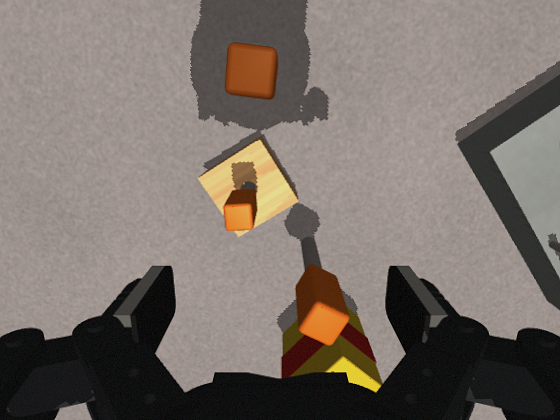

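```bash
cat > c.py <<'E'
from h import *
def tops(p,zmin,zmax,near=None,rad=.05):
    hsv=cv2.cvtColor(p["color"],cv2.COLOR_RGB2HSV)
    v,u=np.nonzero((hsv[...,0]<18)&(hsv[...,1]>140)&(hsv[...,2]>100)&(p["depth"]>0))
    un=cv2.undistortPoints(np.stack([u,v],1).astype(float)[:,None],np.array(p["intrinsics"]),np.array(p["distortion"]))[:,0]
    P=(np.c_[un,np.ones(len(un))]*p["depth"][v,u][:,None])@R(p).T+np.array(p["origin"])
    k=(P[:,2]>zmin)&(P[:,2]<zmax)
    if near is not None: k&=np.hypot(*(P[:,:2]-near).T)<rad
    return P[k]
if __name__=="__main__":
    p=viewer.camera("wrist")
    for n in [(.444,-.294),(.548,-.28),(.352,-.24)]:
        P=tops(p,.06,.3,np.array(n)); print(len(P))
        if len(P)<10: continue
        z=np.percentile(P[:,2],95); T=P[P[:,2]>z-.006]
        q=cv2.minAreaRect((T[:,:2]*1000).astype(np.float32))
        print(np.round(z,3),len(T),np.round(q[0],1),np.round(q[1],1),round(q[2],1),np.round(T.mean(0),4))
E
python3 c.py
```

```text
746
0.144 733 [ 444.1 -295.4] [23.8 23.8] 66.1 [ 0.4436 -0.2949  0.1425]
1386
0.179 1386 [ 545.4 -269.1] [31.8 32.1] 34.8 [ 0.5442 -0.2685  0.1774]
2367
0.179 2367 [ 351.3 -231.2] [31.3 31.5] 56.3 [ 0.3514 -0.231   0.1774]
```

play_rows:
  xyz:
    - [0,0,0]
    - [-0.0068,-0.0115,0.01]
    - [-0.0068,-0.0115,0.01]
    - [-0.0067,-0.0116,0.01]
    - [0,0,0.03]
    - [0,0,0.03]
    - [0,0,0.03]
    - [0,0,0.025]
    - [0,0,0.02]
    - [0,0,0.0176]
    - [0,0,0]
    - [0,0,0]
    - [0,0,0]
  roll: [-0.053,0,0,0,0,0,0,0,0,0,0,0,0]
  grip: [0,0,0,0,0,0,0,0,0,0,0,0,0]
  newtons: 60

```text
t: 4.7
ee_pos: [0.4452, -0.2934, 0.1192]
tool_rot: [0.001, 0.205, 0.979, -0.0]
wrist_force: [-0.6, -1.1, 0.4]
opening: 0.0857
gripper_force: 0.0
```

play_rows:
  xyz:
    - [0,0,0]
    - [0,0,0]
    - [0,0,0]
    - [0,0,0]
    - [0,0,0]
    - [0,0,0]
    - [0,0,0]
    - [0,0,0]
    - [0,0,0]
    - [0,0,0]
  roll: [0,0,0,0,0,0,0,0,0,0]
  grip: [255,255,255,255,255,255,255,255,255,255]

```text
t: 5.53
ee_pos: [0.4449, -0.2935, 0.1186]
tool_rot: [0.0, 0.205, 0.979, -0.0]
wrist_force: [-1.7, 0.3, 7.2]
opening: 0.0231
gripper_force: 59.6
```

play_rows:
  xyz:
    - [0,0,-0.01]
    - [0,0,-0.03]
    - [0,0,-0.035]
    - [0,0,-0.035]
    - [0,0,-0.035]
    - [0,0,-0.035]
    - [-0.0021,0.0309,0]
    - [-0.0021,0.0309,0]
    - [-0.0021,0.0309,0]
    - [-0.0021,0.0309,0]
    - [-0.0021,0.0309,0]
    - [-0.0021,0.0309,0.01]
    - [-0.0021,0.0309,0.01]
    - [-0.0021,0.0309,0.01]
    - [-0.0021,0.0309,0.01]
    - [-0.0021,0.0309,0.01]
    - [0,0,0]
    - [0,0,0]
    - [0,0,0]
  roll: [0,0,0,0,0,0,0,0,0,0,0,0,0,0,0,0,0,0,0]
  grip: [255,255,255,255,255,255,255,255,255,255,255,255,255,255,255,255,255,255,255]

```text
t: 7.12
ee_pos: [0.5879, -0.0193, 0.2485]
tool_rot: [-0.0, 0.206, 0.979, -0.0]
wrist_force: [-0.2, -0.1, -1.7]
opening: 0.0235
gripper_force: 60.1
```

```bash
python3 b.py w2
```

```text
7.1167 [ 0.5879 -0.0193  0.2485] [-0.     0.206  0.979 -0.   ] [-0.2 -0.1 -1.7] [-0.42  0.39  0.51  1.72 -0.21  1.08  1.32]
[0.525 0.009 0.373] [[0.4, 0.88, 0.26], [0.92, -0.39, -0.11], [0.0, 0.28, -0.96]]
post_mid 0.68 [246. 280.] [ 0.637 -0.04   0.077]
fitted_post 0.93 [ 31. 433.] [0.523 0.17  0.   ]
```

View pics/w2.png

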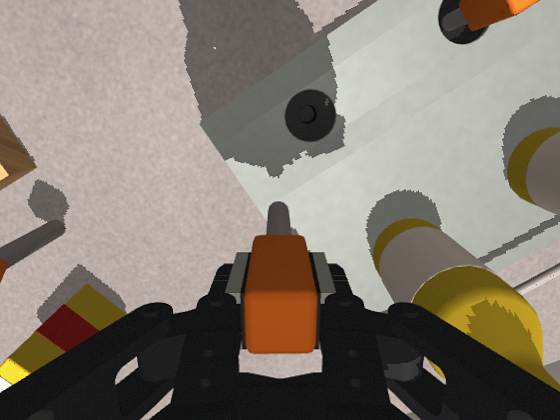

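```bash
cat > d.py <<'E'
from h import *
p=viewer.camera("wrist"); g=p["color"].astype(int).sum(2)
c=np.clip(p["color"][80:150,270:350].astype(float)*3,0,255).astype(np.uint8)
cv2.imwrite("pics/crop.png",cv2.cvtColor(cv2.resize(c,None,fx=8,fy=8,interpolation=cv2.INTER_NEAREST),cv2.COLOR_RGB2BGR))
H=np.full((70,80),np.nan)
for v in range(80,150):
    for u in range(270,350):
        if p["depth"][v,u]>0: H[v-80,u-270]=atdepth(p,(v,u))[2]*1000
np.set_printoptions(linewidth=250)
print(np.nan_to_num(np.round(H[4:64:3,10:70:3]),nan=-99).astype(int))
def circ(m,z):
    n,l,st,ce=cv2.connectedComponentsWithStats(m.astype(np.uint8)); i=1+np.argmax(st[1:,4]); q=[ce[i][1]+80,ce[i][0]+270]
    v,u=np.nonzero(l==i); print(st[i],np.round(q,1),np.round(atz(p,q,z),4))
circ(H<60,.07); circ(H<25,.036)
E
python3 d.py
```

```text
[[ 72  71  71  71  71  70  70  71  70  70  71  70  70  71  72  72  71  72  71  72]
 [ 71  71  71  70  71  71  72  71  71  71  73  71  71  70  73  71  72  71  71  71]
 [ 70  71  71  71  70  72  71  71  71  36  39  37  71  71  71  70  71  71  71  71]
 [ 71  71  71  71  70  36  37  36  36  37  38  37  38  36  36  70  71  72  71  70]
 [ 70  70  72  71  38  37  36  37  35  37  36  37  37  37  36  37  72  72  71  71]
 [ 71  71  72  71  37  39  35  37  36  37  36  37  36  36  37 -99  37  70  71  71]
 [ 71  71  71  34  36  38  37  38  37  38  38  38  39  38  37  36  35  36  71  72]
 [ 71  70  72  37  37  37  37  38   6   7  32  36  38  36  36  38  38  37  70  72]
 [ 72  70  37  37  37  36  36   5   6   7   7  26  37  37  37  36  37  36  70  71]
 [ 72  70  38  37  38  36  36   6   8   7   8  15  38  37  36  36  38  37  67  72]
 [ 71  70  36  36  35  36   8   7   6   7   6  14  38  38  37  37  37  37  36  71]
 [ 72  71  37  37  36  36  38   7   8   9   7  23  36  36  37  37  37  36  68  70]
 [ 72  71  36  38  37  35  37   6   5   6  21  36  39  37  38  37  37  37  69  72]
 [ 72  72  39  37  37  38  37  37  37  37  37  37  35  37  37  37  37  38  70  71]
 [ 70  70  72  38  37  36  38  37  38  37  38  38  35  37  37  35  37  37  72  70]
 [ 71  69  71  37  38  36  36  36  36  37  37  37  37  37  36  37  37  71  71  70]
 [ 71  70  70  70  37  37  37  37  38  38  37  36  37  37  38  37  69  72  71  70]
 [ 71  71  71  72  70  36  38  37  37  39  36  38  37  37  36  71  37  71  71  70]
 [ 71  73  71  73  71  72  67  38  37  38  37  36  36  66 -99  71  70  73  71  71]
 [ 69  71  70  70  72  72  71  71  71  70  70  71  71  71  71  71  71  70  72  71]]
[  15   10   50   51 1973] [114.7 309.2] [0.544  0.0273 0.07  ]
[ 28  25  17  17 224] [113. 306.] [0.5436 0.0273 0.036 ]
```

View pics/crop.png

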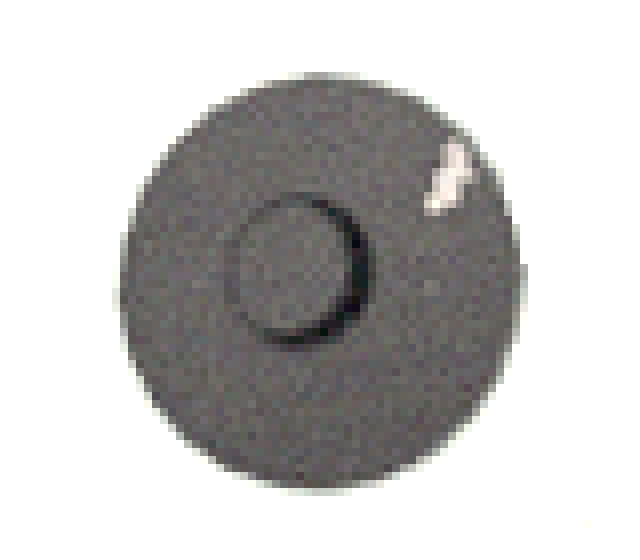

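```bash
cat > e.py <<'E'
from h import *
p=viewer.camera("wrist"); s=r.observe(); D=p["depth"]; A=[]
for v in range(206,234,3):
    u=np.nonzero((D[v,255:305]>.15)&(D[v,255:305]<.26))[0]+255
    if len(u)<8: continue
    c=(u[0]+u[-1])/2; d=np.median(D[v,int(c)-2:int(c)+3]); ry=ray(p,(v,c)); 
    w=R(p)@ry; w/=np.linalg.norm(w); sn=np.hypot(w[0],w[1])  # ray hits a vertical cylinder
    P=R(p)@(ry*d)+p["origin"]+np.r_[w[:2]/sn*.007,0]
    A.append(P-s["ee_pos"]); print(v,u[0],u[-1],np.round(P,4),np.round(A[-1]*1000,1))
E
python3 e.py
```

```text
206 270 287 [ 0.5886 -0.0196  0.1566] [  0.5  -0.5 -91.8]
209 269 288 [ 0.5886 -0.0195  0.1634] [  0.4  -0.4 -84.9]
212 268 289 [ 0.5884 -0.0194  0.1702] [  0.3  -0.4 -78.2]
215 268 289 [ 0.5884 -0.0194  0.176 ] [  0.3  -0.3 -72.3]
218 268 289 [ 0.5883 -0.0194  0.1819] [  0.2  -0.3 -66.4]
221 268 290 [ 0.5886 -0.0191  0.1867] [  0.4  -0.  -61.6]
224 267 290 [ 0.5887 -0.0195  0.1911] [  0.5  -0.4 -57.3]
227 267 290 [ 0.5887 -0.0195  0.1959] [  0.5  -0.4 -52.4]
230 267 291 [ 0.5884 -0.019   0.2016] [  0.3   0.  -46.8]
233 267 291 [ 0.5886 -0.0191  0.2056] [  0.4  -0.  -42.8]
```

play_rows:
  xyz:
    - [0.0199,0.0086,0]
    - [0.0199,0.0086,0]
    - [0.02,0.0087,0]
    - [0,0,0.015]
    - [0,0,0.02]
    - [0,0,0.02]
    - [0,0,0.02]
    - [0,0,0.015]
    - [0,0,0.0085]
    - [0,0,0]
    - [0,0,0]
  roll: [0,0,0,0,0,0,0,0,0,0,0]
  grip: [255,255,255,255,255,255,255,255,255,255,255]

```text
t: 8.43
ee_pos: [0.544, 0.0289, 0.15]
tool_rot: [-0.0, 0.206, 0.979, -0.0]
wrist_force: [-0.5, -0.1, -1.7]
opening: 0.0233
gripper_force: 60.0
```

play_rows:
  xyz:
    - [0,0,0.003]
    - [0,0,0.003]
    - [0,0,0.003]
    - [0,0,0.002]
    - [0,0,0]
    - [0,0,0]
  roll: [0,0,0,0,0,0]
  grip: [255,255,255,255,255,255]

```text
t: 8.93
ee_pos: [0.5438, 0.029, 0.1386]
tool_rot: [-0.0, 0.205, 0.979, -0.0]
wrist_force: [0.1, -1.2, -2.0]
opening: 0.0235
gripper_force: 60.0
```

play_rows:
  xyz:
    - [0,0,0.003]
    - [0,0,0.003]
    - [0,0,0.003]
    - [0,0,0.003]
    - [0,0,0]
    - [0,0,0]
  roll: [0,0,0,0,0,0]
  grip: [255,255,255,255,255,255]

```text
t: 9.43
ee_pos: [0.5438, 0.029, 0.1264]
tool_rot: [-0.0, 0.205, 0.979, -0.0]
wrist_force: [-0.2, -0.2, -1.1]
opening: 0.0235
gripper_force: 60.0
```

play_rows:
  xyz:
    - [0,0,0.003]
    - [0,0,0.003]
    - [0,0,0.003]
    - [0,0,0.002]
    - [0,0,0.001]
    - [0,0,0.001]
    - [0,0,0]
    - [0,0,0]
  roll: [0,0,0,0,0,0,0,0]
  grip: [255,255,255,255,255,255,255,255]

```text
t: 10.1
ee_pos: [0.5439, 0.029, 0.1136]
tool_rot: [-0.0, 0.205, 0.979, -0.0]
wrist_force: [-0.4, -0.5, -1.2]
opening: 0.0234
gripper_force: 60.0
```

play_rows:
  xyz:
    - [0,0,0.001]
    - [0,0,0.001]
    - [0,0,0.001]
    - [0,0,0]
    - [0,0,0]
  roll: [0,0,0,0,0]
  grip: [255,255,255,255,255]

```text
t: 10.52
ee_pos: [0.5451, 0.0287, 0.1124]
tool_rot: [0.001, 0.206, 0.979, 0.001]
wrist_force: [-4.5, -2.2, 27.6]
opening: 0.0235
gripper_force: 64.1
```

play_rows:
  xyz:
    - [0,0,-0.001]
    - [0,0,-0.001]
    - [0,0,0]
    - [0,0,0]
    - [0,0,0]
    - [0,0,0]
    - [0,0,0]
    - [0,0,0]
    - [0,0,0]
  roll: [0,0,0,0,0,0,0,0,0]
  grip: [255,255,255,110,110,110,110,110,110]

```text
t: 11.27
ee_pos: [0.5438, 0.0291, 0.1126]
tool_rot: [-0.0, 0.205, 0.979, -0.0]
wrist_force: [-0.4, -0.7, 0.2]
opening: 0.0487
gripper_force: 0.0
```

Released. Now retreat straight up and check.

play_rows:
  xyz:
    - [0,0,-0.01]
    - [0,0,-0.02]
    - [0,0,-0.03]
    - [0,0,-0.035]
    - [0,0,-0.035]
    - [0,0,-0.02]
    - [0.02,0,0]
    - [0.02,0,0]
    - [0,0,0]
    - [0,0,0]
  roll: [0,0,0,0,0,0,0,0,0,0]
  grip: [110,110,110,110,110,110,110,110,110,110]

```text
t: 12.1
ee_pos: [0.5069, 0.0455, 0.2636]
tool_rot: [0.0, 0.205, 0.979, 0.0]
wrist_force: [-0.3, -0.4, 0.2]
opening: 0.0487
gripper_force: 0.0
```

Run:
```python
from h import *; from c import tops
p=viewer.camera("wrist"); save(p,"end_w.png")
P=tops(p,.06,.3,np.array([.544,.029])); z=np.percentile(P[:,2],95) if len(P) else 0
T=P[P[:,2]>z-.006]
print(len(P),z,T.mean(0) if len(T) else 0,cv2.minAreaRect((T[:,:2]*1000).astype(np.float32)) if len(T) else 0)
p2=viewer.camera("scene"); save(p2,"end_s.png")
cv2.imwrite("pics/end.png",cv2.resize(cv2.hconcat([cv2.imread("pics/end_w.png"),cv2.imread("pics/end_s.png")]),(800,300)))
```

```text
775 0.1377592352898228 [0.54326157 0.02872986 0.13648771] ((543.1907348632812, 29.053985595703125), (23.08548355102539, 23.074939727783203), 65.81084442138672)
```

View pics/end.png

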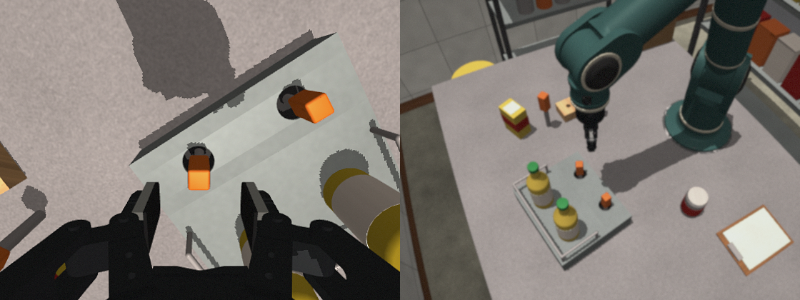

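The wrist view (left half) shows the post upright in the opening at about (198,170). Its top measures 0.1365 m above the table, against 136 mm when fully home. The scene view (right half) shows both posts in the rack at about (579,168) and (606,200), with the bottles, carton and tin where they were.

```bash
python3 -c "
from bench import r
print(r.hand_in())"
```

```text
the job is handed in; nothing more can be done
None
```

The smallest post is fully home in the right-hand opening, standing upright and let go of, with its top measured at 136.5 mm (136 mm expected); the wrist camera showed the hidden hole, so I aimed at it directly instead of feeling about, and I handed the job in at about 12 s with the bottles, carton and tin not touched.

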